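Test the cut-out, then seat the compost mixer's paddle

ROBOT

A 6-joint arm with a two-finger parallel gripper is mounted at the origin on the work surface. World frame = base frame: x ahead of the robot, y to its left, z up, the work surface at z = 0. Lengths are in m, angles in rad, forces in N, time in s.
With the tool pointing down it reaches from about 0.35 to 0.775 m from the base axis. Payload 7.3 kg.
Tool frame: the origin (TCP) lies at the very end of the fingers, on their centre line; the grasp point (between the pads) lies 19 mm behind it; z points along the fingers, y is the direction in which the jaws open and shut (so a half turn about z gives the same grasp; the last joint's range is limited). The gripper opens to 92 mm and grips with 3 to 60 N. Pads are 19 mm wide; open, the fingers measure 130 mm over their backs; the gripper's body (75 mm by 190 mm) begins 47 mm behind the grasp point.
Start: joints at [-1.255, 0.342, 1.524, -0, 1.275, -0.146], TCP at [0.234, -0.47, 0.227] pointing down, gripper open.
Joint ranges: [-2.53, 2.53], [-0.77, 2.02], [0.04, 2.7], [-1, 4.14], [0.28, 2.66], [-3.11, 3.11]. Speed limits (rad/s): [2.57, 2.57, 3.14, 3.14, 3.14, 3.14].

INTERFACE

Orientations are given as [roll, pitch, yaw] about the fixed x, y, z axes, in that order (R = Rz(yaw) Ry(pitch) Rx(roll)).
In Python, from cell import robot gives the robot as it stands. The module is installed in compiled form; this text tells all that it offers.
- The arm moves only by the tool carry_out, never from a script. Its argument "series" is a list of rows, each an object with "jaw": the opening in per cent of the stroke, from 0 (shut) to 100 (fully open); "travel": the shift along the tool's x, y, z in units of 60 mm (1.0 is 60 mm), a list of three; "twist": the turn about the tool's z in units of 6 degrees (1.0 is 6 degrees). A call has 1 to 8 rows; each row shifts and turns the commanded pose from where the row before left it, along the tool's axes as they then stand; what a row does not reach is not made up. A row lasts 1/8 s, in which the tool goes at most 62.5 mm and 10.7 degrees, less where a joint would pass 70% of its speed; a pose out of reach is approached as far as the arm can. A call is refused whole if a number of a shift passes 1 or a number of a turn 1, either way. A call with a gripper value outside its range is refused whole. The fingers move at their own pace and stop on an object; "squeeze" is the grip in N (left out, the last holds). Time passes only in rows, so rows that do not move let the fingers close. It gives the time, the measured TCP pose, the force and the opening at its end, in the units of the state.
- robot.observe(): the state, without advancing time (a new reading comes with each control period).
- robot.read_camera(name): name is "side" or "top" or "wrist"; returns the picture (480x640x3 uint8, blue, green, red); there is no depth.
- robot.calibration(name): a dict with "intrinsics" (3x3 intrinsics, pixels), "cam_to_world" (4x4, takes a point from camera to world coordinates); the wrist camera has in their place "tool_from_camera" (4x4, takes a point from camera to tool coordinates, whose origin is the TCP and whose axes are the flange's). Camera axes: x right, y up, looking along -z (the intrinsics and any distortion apply to the point x, -y, -z); pixel columns grow to the right and rows downward; lengths in m; the calibration is good to about 2 mm. A picture is of the moment at which its call begins: read the wrist's pose just before it. calibration takes no time and is no camera call.
- robot.hand_in(): hands the job in, once; it reports no verdict.
Trained networks look in the newest picture that a camera, given by its name, has taken for a name from the list of things; names that differ only in an ending like _2 or _b are one class to them, and where a whole thing is asked for, a point or a joint stands for the part that bears it (a point fixed in the world has none). Each returns a list of dicts, best first, with "score" (0 to 1); they miss things now and then, are a little off and sometimes report something else, mostly with a low value. They report only what shows in the picture. A call takes as long as a camera call. They do not tell look-alikes from the thing itself.
- robot.regions_of(camera, query): "pixels" (480x640 bool, what is visible of it) and "xy" ([column, row] in pixels, amid what is visible of it).
The state is a dict: "time": time; "qpos": joint angles; "qvel": joint speeds; "joint_efforts": joint torques, N m; "tool_pos": TCP position; "tool_rot": TCP orientation; "contact_force": force on the tool from outside, world axes, zero at the start; "torque": the same for the moment, N m; "opening": finger opening in m.
Only numpy, scipy, OpenCV 4.12 (cv2) and the standard library are available. Lean on these libraries where they do the work, as an engineer would, in place of code of your own. Each camera call takes 0.05 s, during which the arm holds its last target. There are 200 camera calls.

TASK

Get the compost mixer ready: first test the switch box by pressing its test button so that the lever drops, then let the button go and lift the lever back up until it stays. Then take the mixing paddle by its handle out of its wooden block, turn it so that its splines mesh with the slots of the hub in the mixer's tub, and push it down fully home against the spring. Do not let go: finish while still holding the paddle pressed down, so that I can put the pin in, and leave the other things on the bench where they are.

Things in the scene. Friction and masses are not known exactly. Their poses are not given: they have to be found in the camera images.
- rcd: Fixed grey switch box, 110 mm deep (its x), 160 mm wide (y), 70 mm tall; origin under its centre, front faces -x. On top: a round black test button at x 0, y -45 mm, and a small reset lever pivoting at x +20, y +35, z 74 mm.
- button_top (a point): Centre of the top face of the test button, 26 mm across, standing 15 mm proud of the box's top; axes are the box's. Pressed straight down it travels 7 mm against a spring (about 4.5 N at full travel) and springs back.
- test (a joint): Travel of the test button in m: 0 released, 0.007 fully pressed. The lever trips at about 0.004.
- lever_tip (a point): Centre of the lever's crossbar (black, 40 mm along the box's y, a round bar 14 mm thick), 48 mm from the pivot. Up, the lever leans back (to the box's +x) against a stop; tripped, it falls forward (-x) to a stop with the crossbar's centre 36 mm above the box's top, 36 mm in front of the pivot. Light (60 g), free swinging: pushed back past upright it stays up.
- lever (a joint): Angle of the reset lever in rad: 0 up (on, leaning back), 0.15 upright, 1.0 fully dropped forward (tripped).
- paddle_grip (a point): Centre of the wooden handle of the loose mixing paddle (about 220 g): a level bar 70 mm long (paddle's x), 18 mm thick (y), 30 mm high (z, up). A steel stem 12 mm thick runs down from it. Starts upright in a wooden block.
- paddle_foot (a point): Centre of the bottom end of the paddle's stem, 135 mm below the handle's centre; axes are the paddle's. The lowest 32 mm carry four splines, round ribs 8 mm wide reaching 14.5 mm from the axis along +x, -x, +y, -y, ends tapered (2.5 mm lead-in). Two flat blades reach 60 mm out along +x and -x, 34 to 60 mm above this end.
- paddle: The whole paddle; origin at the centre of the bottom end of its stem, z up along the stem, x along handle and blades.
- stand: Fixed wooden storage block 100 x 100 x 42 mm with a round hole in the middle, 33 mm wide, 28 mm deep, in which the paddle stands; origin under its centre.
- mixer: Fixed compost mixer: base 200 x 200 x 44 mm, on it an open round grey tub 212 mm across at the rim, rim 130 mm above the bench; origin under its centre. The steel drive hub stands in the middle of the tub.
- hub_mouth (a point): Centre of the top face (85 mm above the bench) of the square steel hub, 42 x 42 mm. It has a cross-shaped slot 26 mm deep, arms 10 mm wide reaching 16 mm from the axis along this point's x and y. The hub stands at any angle and turns only stiffly (0.2 N m). The paddle fits four ways, 90 degrees apart.
- ejector (a joint): Depression in m of the brass spring pin on the hub's axis in the slot: 0 up (its top 12 mm below the hub's top face), 0.014 when the paddle's bottom end rests on the slot's floor. It pushes back with 3.5 N at first, about 8.5 N fully down, so the paddle rises about 10 mm if not held.
- jar: Bystander: small glass jar with hinged lid, 72 mm wide, 85 mm tall, origin under its centre.
- sprayer: Bystander: white trigger sprayer, 72 mm wide, about 200 mm tall, origin under its centre.
- pot: Bystander: green glazed pot, 120 mm wide, 110 mm tall, origin under its centre.
- trowel: Bystander: transplanting trowel with wooden handle, 310 mm long, lying flat near the robot; origin at its middle, x along it.
- rake: Bystander: steel hand rake, 290 mm long, lying flat near the robot; origin at its middle, x along it.
Not all that is in view belongs to the job. Leave any turquoise look-alike of the paddle alone. Leave any orange look-alike of the rcd alone.

How it is judged:
On the way, in this order (a step that is already met when the one before it is completed fails the run):
1. the test button is pressed (value of joint test above 0.003 m).
2. the lever has dropped (value of joint lever above 0.85 rad), for 0.05 s.
3. the lever is back up with the button released (value of joint lever below 0.12 rad and value of joint test below 0.0015 m), for 0.2 s.
4. the paddle is lifted clear of its block (height (world z) of paddle_foot above 0.075 m), for 0.05 s.
At the end, for the whole second after the job is handed in: Lever up (under 0.12 rad); splines in the slots (within 0.17 rad of one of the four ways, on axis within 3 mm, upright within 0.08 rad), bottom end at least 23.5 mm below the hub's top (home 26), spring pin down over 11 mm, paddle at rest, fingers still on it (over 2 N) (value of joint lever below 0.12 rad and z of paddle_foot in the frame of hub_mouth below -0.0235 m and horizontal distance between paddle_foot and hub_mouth below 0.003 m and (angle between the x axis of paddle_foot and the x axis of hub_mouth, either way round below 0.17 rad or angle between the x axis of paddle_foot and the y axis of hub_mouth, either way round below 0.17 rad) and angle between paddle_foot's own z axis and vertical below 0.08 rad and value of joint ejector above 0.011 m and contact force between the fingers and paddle above 2 N and linear speed of paddle below 0.02 m/s); the arm keeps its last pose, push and grip.
It fails at once if the jar is shifted more than 40 mm (distance of jar from where it was at the start of the episode above 0.04 m).
It fails at once if the sprayer is shifted more than 40 mm (distance of sprayer from where it was at the start of the episode above 0.04 m).
It fails at once if the pot is shifted more than 40 mm (distance of pot from where it was at the start of the episode above 0.04 m).
It fails at once if the trowel is shifted more than 40 mm (distance of trowel from where it was at the start of the episode above 0.04 m).
It fails at once if the rake is shifted more than 40 mm (distance of rake from where it was at the start of the episode above 0.04 m).
It also fails if it takes over 64 s, if anything falls off the work surface, if the arm or the gripper's body presses on something with over 40 N, if the wrist force passes 120 N, or if a joint passes its speed limit or range.

## Working session

There is one attempt and no reset: what is moved stays moved. The work goes in short steps, Python scripts to look and compute and a tool call to move; the robot and the scene stay as the last step left them, time stands still between calls to the robot, and variables do not carry over. Pictures are saved under pics/ and viewed, about 8 in all and at most 12, crops included, and the job is handed in when it is done.

Besides the shell and the picture viewer there is one more tool, called after "Call:" as name([rows], argument=value, ...), one row to a line, values as JSON. carry_out: Moves the arm, as the interface text tells. Its arguments: {"type":"object","properties":{"series":{"type":"array"},"squeeze":{"type":"number"}},"required":["series"]}

```bash
mkdir -p pics; ls; cat > h.py <<'E'
import numpy as np, cv2
from cell import robot
from scipy.spatial.transform import Rotation as R
def cam(name):
    c=robot.calibration(name); K=np.array(c["intrinsics"])
    if name=="wrist":
        s=robot.observe(); T=np.eye(4); T[:3,:3]=R.from_euler('xyz',s["tool_rot"]).as_matrix(); T[:3,3]=s["tool_pos"]
        M=T@np.array(c["tool_from_camera"])
    else: M=np.array(c["cam_to_world"])
    return K,M,c
def ray(name,uv):
    K,M,_=cam(name); d=np.linalg.solve(K,[uv[0],uv[1],1.]); d=np.array([d[0],-d[1],-d[2]])
    return M[:3,3],M[:3,:3]@d
def at_z(name,uv,z):
    o,d=ray(name,uv); return o+d*(z-o[2])/d[2]
def proj(name,p):
    K,M,_=cam(name); q=np.linalg.inv(M)@np.append(p,1); q=K@np.array([q[0],-q[1],-q[2]]); return q[:2]/q[2]
E
python3 - <<'E'
from h import *
s=robot.observe(); print(s)
for n in ["side","top"]:
    im=robot.read_camera(n); cv2.imwrite(f"pics/{n}0.png",im); c=robot.calibration(n); print(n,c)
    for q in ["rcd","button_top","lever_tip","paddle","paddle_grip","stand","mixer","hub_mouth","jar","sprayer","pot","trowel","rake"]:
        print(q,[(round(r["score"],2),np.round(r["xy"]).tolist(),int(r["pixels"].sum())) for r in robot.regions_of(n,q)])
print(robot.calibration("wrist"))
E
```

```text
pics
{'time': 0.0, 'qpos': array([-1.25499987e+00,  3.42723453e-01,  1.52501288e+00,  2.96935180e-05,
        1.27537433e+00, -1.46006757e-01]), 'qvel': array([-3.66878731e-04,  8.25098323e-04,  1.46765827e-03,  3.49271604e-05,
        4.32799768e-04,  1.13536761e-04]), 'joint_efforts': array([-2.27069642e-03, -4.31250179e+01, -2.44225574e+01,  7.16648530e-02,
        5.58863988e-02, -1.41189844e-04]), 'tool_pos': array([ 0.23382107, -0.46961301,  0.22604602]), 'tool_rot': array([-3.14009493e+00, -2.48944642e-04,  4.61794361e-01]), 'contact_force': array([-0.03580979,  0.37335296,  0.03476227]), 'torque': array([-0.002044  , -0.04545746,  0.00557063]), 'opening': 0.09163767941960864}
side {'intrinsics': array([[505.47056179,   0.        , 319.23328315],
       [  0.        , 505.47056179, 243.86688789],
       [  0.        ,   0.        ,   1.        ]]), 'cam_to_world': array([[-0.84948399,  0.38742819, -0.35815688,  0.08452376],
       [-0.52759839, -0.61847028,  0.58235252,  0.68232232],
       [ 0.0041104 ,  0.68366214,  0.72978708,  0.93355648],
       [ 0.        ,  0.        ,
[... 1806 characters left out ...]
, (0.55, [390.0, 140.0], 1363)]
pot [(0.66, [138.0, 260.0], 2176)]
trowel [(0.89, [234.0, 346.0], 1948)]
rake [(0.95, [427.0, 276.0], 458), (0.69, [430.0, 202.0], 495)]
{'intrinsics': array([[332.75022294,   0.        , 315.55814086],
       [  0.        , 332.75022294, 237.62578608],
       [  0.        ,   0.        ,   1.        ]]), 'tool_from_camera': array([[ 1.28981046e-03,  9.54533587e-01,  2.98100601e-01,
         8.07555864e-02],
       [ 9.99999126e-01, -1.14436778e-03, -6.62433597e-04,
        -6.68580746e-04],
       [-2.91178396e-04,  2.98101195e-01, -9.54534228e-01,
        -1.57955574e-01],
       [ 0.00000000e+00,  0.00000000e+00,  0.00000000e+00,
         1.00000000e+00]])}
```

View pics/top0.png

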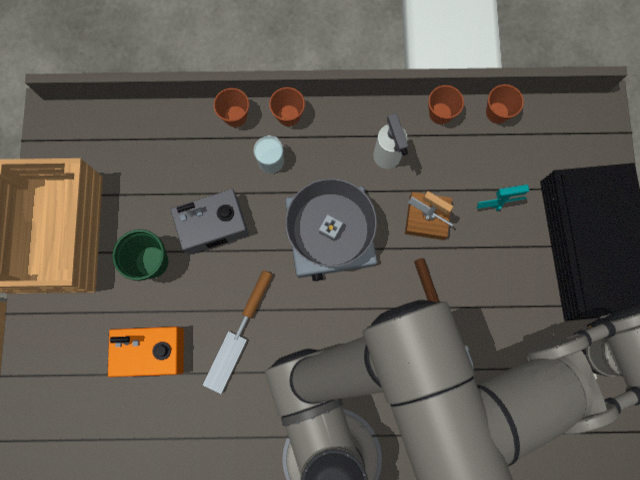

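View pics/side0.png

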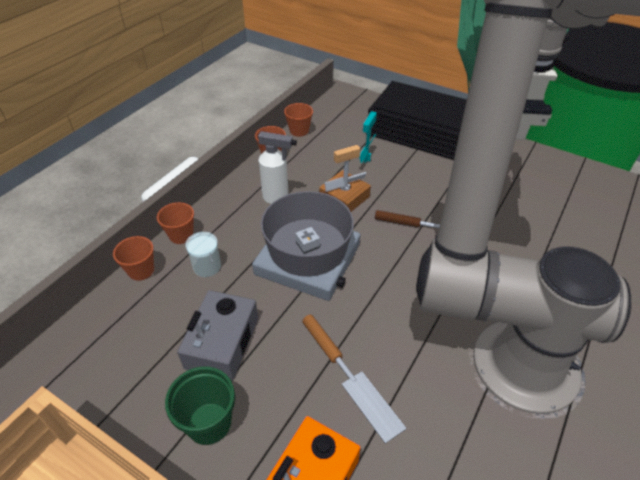

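Candidates. Switch box: the grey one at top (210,220) and the orange one at (146,351). Grey matches the description. Paddle: the wooden-handled one in the block at (433,207) and the turquoise one at (503,197). The wooden one in the block matches. I'll confirm both in an enlarged crop.

```bash
python3 - <<'E'
from h import *
im=cv2.imread("pics/top0.png")
a=cv2.resize(im[175:265,165:255],(390,390),interpolation=cv2.INTER_CUBIC)
b=cv2.resize(im[165:255,395:485],(390,390),interpolation=cv2.INTER_CUBIC)
cv2.imwrite("pics/crop1.png",np.hstack([a,b]))
P=lambda n,uv,z:np.round(at_z(n,uv,z),4)
print("button top",P("top",(226,212.5),.085),"side",P("side",(227,306),.085))
print("lever",P("top",(186,208),.1215),P("side",(195,321),.1215))
print("hub",P("top",(331,227),.085),P("side",(308,239),.085))
print("handle",[ (z,P("top",(438,202),z)) for z in (.149,.155)],P("side",(346,153),.149))
print("stand",P("top",(430,216),.042))
for n,v in dict(trowel=(240,330),pot=(140,255)).items(): print(n,P("top",v,0.05))
E
```

```text
button top [0.5782 0.2421 0.085 ] side [0.5695 0.2552 0.085 ]
lever [0.5812 0.3296 0.1215] [0.5783 0.3339 0.1215]
hub [ 0.5385 -0.0091  0.085 ] [0.5312 0.0059 0.085 ]
handle [(0.149, array([ 0.5788, -0.2546,  0.149 ])), (0.155, array([ 0.5772, -0.2534,  0.155 ]))] [ 0.5796 -0.2507  0.149 ]
stand [ 0.5722 -0.255   0.042 ]
trowel [0.3003 0.2101 0.05  ]
pot [0.4843 0.4547 0.05  ]
```

View pics/crop1.png

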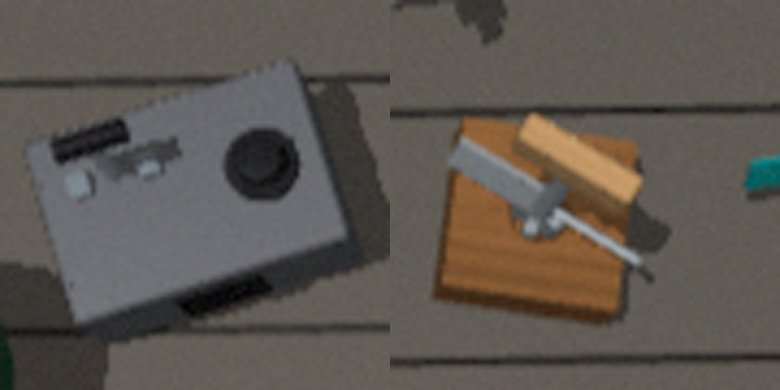

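The crop confirms both: grey box with its button at top (225.5,212.6) and crossbar at (186,207), and the wood-handled paddle standing in its block. I'll look at the paddle with the wrist camera on the way over.

```bash
cat >> h.py <<'E'
def plan(p,yaw=None):
    s=robot.observe(); Rm=R.from_euler('xyz',s["tool_rot"]).as_matrix()
    d=Rm.T@(np.array(p)-s["tool_pos"])/.06
    yw=np.arctan2(Rm[1,0],Rm[0,0]); t=0 if yaw is None else -((yaw-yw+np.pi)%(2*np.pi)-np.pi)/np.radians(6)
    print("t",round(s["time"],2),"pos",np.round(s["tool_pos"],4),"yaw",round(yw,4),"tilt",np.round(Rm[:2,2],4),"F",np.round(s["contact_force"],1),"open",round(s["opening"],4),"| travel",np.round(d,3),"twist",round(t,2),"norm",round(np.linalg.norm(d),2))
E
python3 -c "
from h import *
plan([.578,-.254,.28],1.03)"
```

```text
t 1.4 pos [ 0.2339 -0.47    0.2268] yaw 0.4618 tilt [ 0.     -0.0001] F [ 1.   0.2 -0.3] open 0.0917 | travel [ 6.738 -0.668 -0.888] twist -5.43 norm 6.83
```

Call:
carry_out([
  {"jaw": 0, "travel": [0.96, -0.095, -0.127], "twist": 0},
  {"jaw": 0, "travel": [0.96, -0.095, -0.127], "twist": 0},
  {"jaw": 0, "travel": [0.96, -0.095, -0.127], "twist": 0},
  {"jaw": 0, "travel": [0.96, -0.095, -0.127], "twist": 0},
  {"jaw": 0, "travel": [0.96, -0.095, -0.127], "twist": 0},
  {"jaw": 0, "travel": [0.96, -0.095, -0.127], "twist": 0},
  {"jaw": 0, "travel": [0.96, -0.095, -0.127], "twist": 0},
  {"jaw": 0, "travel": [0, 0, 0], "twist": -1},
])

```text
time: 2.4
tool_pos: [0.5802, -0.2516, 0.2798]
tool_rot: [3.141, -0.001, 0.574]
contact_force: [-0.9, 0.3, 0.6]
opening: 0.0165
```

Call:
carry_out([
  {"jaw": 0, "travel": [0, 0, 0], "twist": -1},
  {"jaw": 0, "travel": [0, 0, 0], "twist": -1},
  {"jaw": 0, "travel": [0, 0, 0], "twist": -1},
  {"jaw": 0, "travel": [0, 0, 0], "twist": -1},
  {"jaw": 0, "travel": [0, 0, 0], "twist": -0.4},
  {"jaw": 0, "travel": [0, 0, 0], "twist": 0},
  {"jaw": 0, "travel": [0, 0, 0], "twist": 0},
])

```text
time: 3.28
tool_pos: [0.5771, -0.2546, 0.28]
tool_rot: [-3.142, 0.0, 1.026]
contact_force: [-0.5, -0.0, 0.3]
opening: 0.0008
```

```bash
python3 - <<'E'
from h import *
im=robot.read_camera("wrist"); cv2.imwrite("pics/w1.png",im)
for q in ["paddle_grip","paddle","stand"]:
    for r in robot.regions_of("wrist",q):
        c=cv2.findContours(r["pixels"].astype(np.uint8),0,1)[0]; c=max(c,key=cv2.contourArea)
        bx=cv2.boxPoints(cv2.minAreaRect(c)); z={"paddle_grip":.164,"paddle":.14,"stand":.042}[q]
        print(q,round(r["score"],2),np.round(r["xy"]),np.round(bx).tolist(),at_z("wrist",r["xy"],z).round(4),[at_z("wrist",b,z)[:2].round(3).tolist() for b in bx])
plan([.536,0,.3])
E
```

```text
paddle_grip 0.9 [401. 294.] [[366.0, 284.0], [373.0, 269.0], [411.0, 289.0], [404.0, 303.0]] [ 0.6127 -0.3447  0.164 ] [[0.59, -0.319], [0.603, -0.31], [0.624, -0.344], [0.611, -0.354]]
paddle_grip 0.73 [314. 211.] [[302.0, 264.0], [305.0, 150.0], [327.0, 150.0], [325.0, 264.0]] [ 0.585  -0.2376  0.164 ] [[0.552, -0.273], [0.605, -0.191], [0.62, -0.201], [0.568, -0.283]]
paddle 0.87 [312. 214.] [[303.0, 264.0], [303.0, 149.0], [325.0, 149.0], [325.0, 264.0]] [ 0.5793 -0.2432  0.14  ] [[0.546, -0.281], [0.603, -0.19], [0.619, -0.2], [0.565, -0.292]]
paddle 0.82 [397. 290.] [[366.0, 283.0], [373.0, 269.0], [411.0, 289.0], [404.0, 303.0]] [ 0.6113 -0.3523  0.14  ] [[0.588, -0.33], [0.601, -0.321], [0.624, -0.359], [0.611, -0.369]]
paddle 0.72 [143.   5.] [[138.0, 7.0], [145.0, -1.0], [153.0, 7.0], [146.0, 14.0]] [ 0.5539 -0.0356  0.14  ] [[0.549, -0.034], [0.558, -0.033], [0.559, -0.04], [0.551, -0.041]]
stand 0.81 [302. 191.] [[258.0, 175.0], [309.0, 153.0], [341.0, 230.0], [291.0, 252.0]] [ 0.5703 -0.2327  0.042 ] [[0.537, -0.19], [0.601, -0.2], [0.587, -0.299], [0.518, -0.291]]
t 3.48 pos [ 0.5771 -0.2547  0.2801] yaw 1.0269 tilt [ 0.     -0.0001] F [-1.   0.2 -0.7] open 0.0005 | travel [ 3.277 -2.783 -0.332] twist 0 norm 4.31
```

View pics/w1.png

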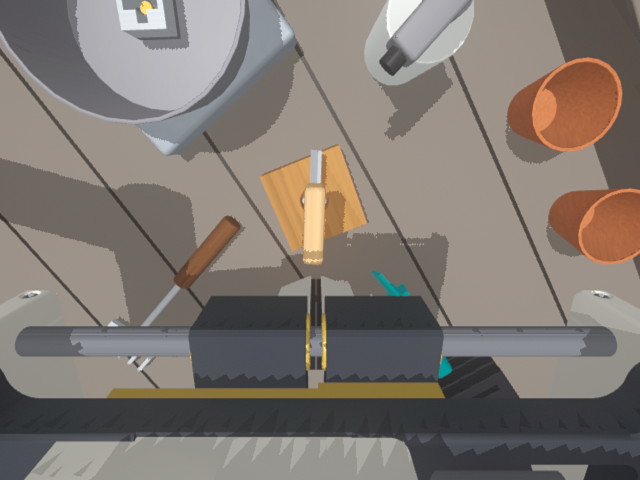

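The wrist image shows the handle from (316,186) to (313,262), almost aligned with tool x. The hub is at upper left and the rake lies to the left. Next I'll view the hub.

Call:
carry_out([
  {"jaw": 0, "travel": [0.65, -0.56, -0.06], "twist": 0},
  {"jaw": 0, "travel": [0.65, -0.56, -0.06], "twist": 0},
  {"jaw": 0, "travel": [0.65, -0.56, -0.06], "twist": 0},
  {"jaw": 0, "travel": [0.65, -0.56, -0.06], "twist": 0},
  {"jaw": 0, "travel": [0.65, -0.56, -0.06], "twist": 0},
  {"jaw": 0, "travel": [0, 0, 0], "twist": 0},
  {"jaw": 0, "travel": [0, 0, 0], "twist": 0},
])

```text
time: 4.35
tool_pos: [0.5343, -0.0011, 0.2981]
tool_rot: [3.141, 0.0, 1.028]
contact_force: [-0.1, -0.4, 0.9]
opening: 0.0004
```

```bash
python3 - <<'E'
from h import *
im=robot.read_camera("wrist"); cv2.imwrite("pics/w2.png",im)
for r in robot.regions_of("wrist","hub_mouth"):
    c=cv2.findContours(r["pixels"].astype(np.uint8),0,1)[0]; c=max(c,key=cv2.contourArea)
    bx=cv2.boxPoints(cv2.minAreaRect(c))
    print(round(r["score"],2),np.round(r["xy"]),np.round(bx).tolist(),at_z("wrist",r["xy"],.085).round(4),[at_z("wrist",b,.085)[:2].round(3).tolist() for b in bx])
x,y=np.round(r["xy"]).astype(int); x,y=[int(v) for v in np.round(robot.regions_of("wrist","hub_mouth")[0]["xy"])]
cr=im[max(y-40,0):y+40,x-40:x+40]; print(x-40,max(y-40,0))
cv2.imwrite("pics/w2c.png",cv2.resize(cr,None,fx=7,fy=7,interpolation=cv2.INTER_CUBIC))
plan([.578,.242,.28],.31)
E
```

```text
0.6 [324. 205.] [[302.0, 185.0], [340.0, 184.0], [342.0, 225.0], [304.0, 227.0]] [ 0.544  -0.0027  0.085 ] [[0.535, 0.028], [0.572, 0.008], [0.55, -0.034], [0.512, -0.013]]
0.27 [224.  15.] [[174.0, 0.0], [269.0, 0.0], [269.0, 50.0], [174.0, 50.0]] [0.5566 0.2072 0.085 ] [[0.523, 0.242], [0.601, 0.195], [0.577, 0.159], [0.497, 0.208]]
284 165
t 4.5 pos [ 0.5344 -0.002   0.2978] yaw 1.0256 tilt [-0.0004 -0.0002] F [-0.4  0.  -0.4] open 0.0004 | travel [ 3.855 -1.487  0.295] twist 6.83 norm 4.14
```

View pics/w2c.png

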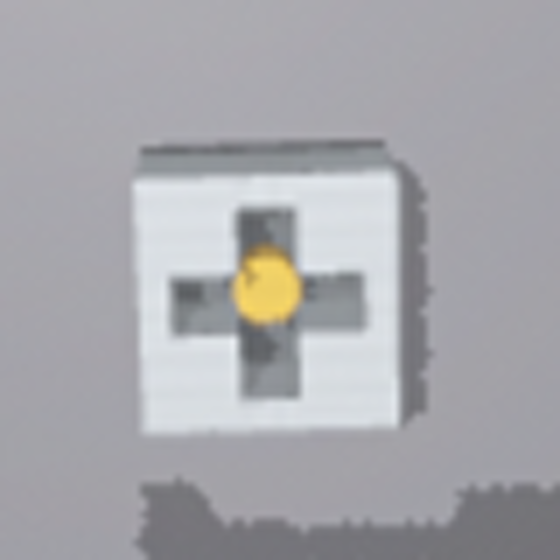

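The hub's cross slot shows clearly, centred at about (322.3,208.3) and nearly square to the tool. Next is the switch box.

```bash
python3 - <<'E'
from h import *
c=np.array([[134,180],[397,170],[400,428],[141,436]])/7+[284,165]
p=np.array([at_z("wrist",q,.085)[:2] for q in c]); print(p.round(4),p.mean(0),at_z("wrist",(322.3,208.3),.085))
for i in range(4):
    d=p[(i+1)%4]-p[i]; print(np.linalg.norm(d),np.degrees(np.arctan2(d[1],d[0]))%90)
E
```

```text
[[ 0.5325  0.0226]
 [ 0.5692  0.0023]
 [ 0.5484 -0.035 ]
 [ 0.5111 -0.014 ]] [ 0.54032908 -0.00600978] [ 0.54056461 -0.00565654  0.085     ]
0.04200015688851702 61.015980464829184
0.04268832869451982 60.79379158335807
0.04276686780109928 60.664079565994314
0.04243556625598271 59.75825675794689
```

Call:
carry_out([
  {"jaw": 0, "travel": [0.77, -0.3, 0.06], "twist": 0},
  {"jaw": 0, "travel": [0.77, -0.3, 0.06], "twist": 0},
  {"jaw": 0, "travel": [0.77, -0.3, 0.06], "twist": 0},
  {"jaw": 0, "travel": [0.77, -0.3, 0.06], "twist": 0},
  {"jaw": 0, "travel": [0.77, -0.3, 0.06], "twist": 1},
  {"jaw": 0, "travel": [0, 0, 0], "twist": 1},
  {"jaw": 0, "travel": [0, 0, 0], "twist": 1},
  {"jaw": 0, "travel": [0, 0, 0], "twist": 1},
])

```text
time: 5.5
tool_pos: [0.5772, 0.2424, 0.2794]
tool_rot: [-3.142, 0.001, 0.603]
contact_force: [0.4, 0.1, 0.0]
opening: 0.0003
```

Call:
carry_out([
  {"jaw": 0, "travel": [0, 0, 0], "twist": 1},
  {"jaw": 0, "travel": [0, 0, 0], "twist": 1},
  {"jaw": 0, "travel": [0, 0, 0], "twist": 0.8},
  {"jaw": 0, "travel": [0, 0, 0], "twist": 0},
  {"jaw": 0, "travel": [0, 0, 0], "twist": 0},
])

```text
time: 6.12
tool_pos: [0.5769, 0.2428, 0.2798]
tool_rot: [3.142, 0.0, 0.316]
contact_force: [0.4, 0.7, -0.3]
opening: 0.0001
```

```bash
python3 - <<'E'
from h import *
im=robot.read_camera("wrist"); cv2.imwrite("pics/w3.png",im)
for q,z in [("button_top",.085),("lever_tip",.1215),("rcd",.07)]:
  for r in robot.regions_of("wrist",q):
    c=cv2.findContours(r["pixels"].astype(np.uint8),0,1)[0]; c=max(c,key=cv2.contourArea)
    bx=cv2.boxPoints(cv2.minAreaRect(c))
    print(q,round(r["score"],2),np.round(r["xy"]),np.round(bx).tolist(),at_z("wrist",r["xy"],z).round(4))
plan([.578,.242,.11],.31)
cv2.imwrite("pics/w3c.png",cv2.resize(im[60:300,160:480],None,fx=2.5,fy=2.5,interpolation=cv2.INTER_CUBIC))
E
```

```text
button_top 0.65 [311. 208.] [[299.0, 194.0], [321.0, 194.0], [321.0, 217.0], [299.0, 217.0]] [0.5791 0.2497 0.085 ]
lever_tip 0.74 [225. 185.] [[204.0, 179.0], [247.0, 179.0], [247.0, 193.0], [204.0, 193.0]] [0.5823 0.3355 0.1215]
rcd 0.91 [270. 200.] [[197.0, 151.0], [342.0, 151.0], [342.0, 249.0], [197.0, 249.0]] [0.5702 0.2955 0.07  ]
t 6.33 pos [0.5767 0.2433 0.28  ] yaw 0.3156 tilt [-0.     -0.0001] F [ 0.3 -1.1  0.6] open 0.0005 | travel [0.015 0.027 2.833] twist 0.05 norm 2.83
```

View pics/w3c.png

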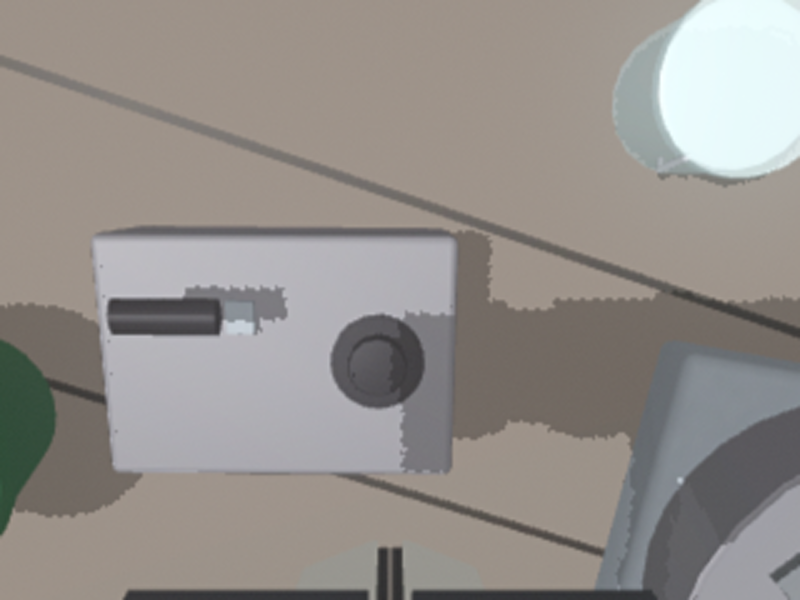

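The button centre is at about (311,205) in the full image and the box is aligned with the tool. I'll compute the press.

```bash
python3 - <<'E'
from h import *
b=at_z("wrist",(311.2,204.8),.085); l=at_z("wrist",(225.6,186.8),.1225); print(b,l)
for q in [(197,154),(342,154),(342,249),(205,249)]: print(at_z("wrist",q,.07))
# box frame from button and lever
ax=np.array([np.cos(.316),np.sin(.316)]); ay=np.array([-ax[1],ax[0]]); d=(l-b)[:2]; print("box dx,dy",d@ax,d@ay,"(expect .027,.080)")
plan([*b[:2],.1],.316)
E
```

```text
[0.58221308 0.25049221 0.085     ] [0.5809671  0.33488353 0.1225    ]
[0.5937349  0.38332815 0.07      ]
[0.64226776 0.23535096 0.07      ]
[0.54039115 0.19924214 0.07      ]
[0.49041485 0.35166054 0.07      ]
box dx,dy 0.025041756696636868 0.0805999840470594 (expect .027,.080)
t 6.33 pos [0.5767 0.2433 0.28  ] yaw 0.3156 tilt [-0.     -0.0001] F [ 0.3 -1.1  0.6] open 0.0005 | travel [ 0.125 -0.086  3.   ] twist -0.0 norm 3.0
```

Call:
carry_out([
  {"jaw": 0, "travel": [0.11, -0.07, 0.9], "twist": 0},
  {"jaw": 0, "travel": [0, 0, 0.9], "twist": 0},
  {"jaw": 0, "travel": [0, 0, 0.9], "twist": 0},
  {"jaw": 0, "travel": [0, 0, 0.3], "twist": 0},
  {"jaw": 0, "travel": [0, 0, 0.2], "twist": 0},
  {"jaw": 0, "travel": [0, 0, 0.1], "twist": 0},
  {"jaw": 0, "travel": [0, 0, 0.05], "twist": 0},
  {"jaw": 0, "travel": [0, 0, 0], "twist": 0},
])

```text
time: 7.32
tool_pos: [0.5817, 0.2495, 0.0799]
tool_rot: [3.141, -0.001, 0.315]
contact_force: [-2.9, -0.5, 4.1]
opening: 0.0006
```

Call:
carry_out([
  {"jaw": 0, "travel": [0, 0, 0.03], "twist": 0},
  {"jaw": 0, "travel": [0, 0, 0], "twist": 0},
  {"jaw": 0, "travel": [0, 0, -0.5], "twist": 0},
  {"jaw": 0, "travel": [0, 0, -0.9], "twist": 0},
  {"jaw": 0, "travel": [-0.45, -0.65, -0.3], "twist": 0},
  {"jaw": 0, "travel": [-0.45, -0.65, 0], "twist": 0},
  {"jaw": 0, "travel": [0, 0, 0], "twist": 0},
])

```text
time: 8.2
tool_pos: [0.5043, 0.3089, 0.1799]
tool_rot: [-3.141, -0.001, 0.319]
contact_force: [-0.2, -0.1, 0.5]
opening: 0.0003
```

```bash
python3 - <<'E'
from h import *
im=robot.read_camera("wrist"); cv2.imwrite("pics/w4.png",im)
for r in robot.regions_of("wrist","lever_tip"): print(round(r["score"],2),np.round(r["xy"]),at_z("wrist",r["xy"],.112).round(4))
plan([.504,.308,.096],.316)
cv2.imwrite("pics/w4c.png",cv2.resize(im[0:330,160:560],None,fx=1.8,fy=1.8))
E
```

```text
0.69 [316. 193.] [0.5465 0.3202 0.112 ]
t 8.3 pos [0.5065 0.3072 0.1794] yaw 0.3162 tilt [0.0015 0.0002] F [ 0.4 -0.2 -0. ] open 0.0004 | travel [-0.037 -0.027  1.391] twist 0.0 norm 1.39
```

View pics/w4c.png

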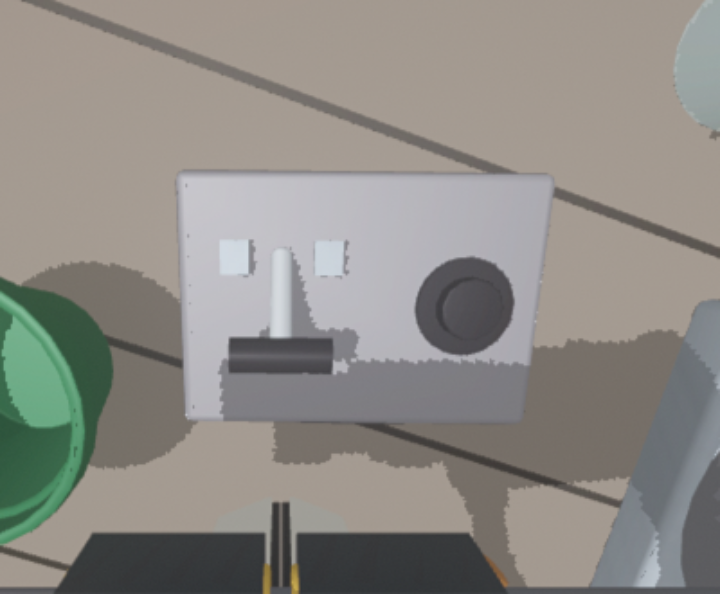

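The lever has dropped forward, with its crossbar at (280,355) in the crop. Now I'll go down in front of it and push it back.

Call:
carry_out([
  {"jaw": 0, "travel": [0, 0, 0.8], "twist": 0},
  {"jaw": 0, "travel": [0, 0, 0.53], "twist": 0},
  {"jaw": 0, "travel": [0.3, 0, 0], "twist": 0},
  {"jaw": 0, "travel": [0.25, 0, 0], "twist": 0},
  {"jaw": 0, "travel": [0.2, 0, 0], "twist": 0},
  {"jaw": 0, "travel": [0.2, 0, 0], "twist": 0},
  {"jaw": 0, "travel": [0.1, 0, 0], "twist": 0},
  {"jaw": 0, "travel": [0, 0, 0], "twist": 0},
])

```text
time: 9.3
tool_pos: [0.5659, 0.3251, 0.099]
tool_rot: [3.141, 0.003, 0.314]
contact_force: [-4.7, -2.9, 5.0]
opening: 0.0005
```

```bash
python3 - <<'E'
from h import *
plan([.5,.3,.1])
im=robot.read_camera("wrist"); cv2.imwrite("pics/w5.png",im)
for r in robot.regions_of("wrist","lever_tip"): print(round(r["score"],2),np.round(r["xy"]),at_z("wrist",r["xy"],.125).round(4))
E
```

```text
t 9.3 pos [0.5659 0.3251 0.099 ] yaw 0.314 tilt [-0.0026 -0.0015] F [-4.7 -2.9  5. ] open 0.0005 | travel [-1.175  0.059 -0.014] twist 0 norm 1.18
0.87 [307. 282.] [0.5833 0.335  0.125 ]
```

The lever is against its back stop, with the crossbar at (0.583,0.335) as it was at first. I'll retreat and check it later from the top camera.

Call:
carry_out([
  {"jaw": 0, "travel": [-0.2, 0, 0], "twist": 0},
  {"jaw": 0, "travel": [-0.5, 0, 0], "twist": 0},
  {"jaw": 0, "travel": [0, 0, -0.6], "twist": 0},
  {"jaw": 0, "travel": [0, 0, -1], "twist": 0},
  {"jaw": 0, "travel": [0, 0, -1], "twist": 0},
  {"jaw": 0, "travel": [0, 0, 0], "twist": 0},
])

```text
time: 10.15
tool_pos: [0.529, 0.3139, 0.2609]
tool_rot: [-3.141, -0.011, 0.314]
contact_force: [-0.2, -0.3, -1.3]
opening: 0.0004
```

```bash
python3 - <<'E'
from h import *
im=robot.read_camera("wrist")
for r in robot.regions_of("wrist","lever_tip"): print(round(r["score"],2),np.round(r["xy"]),at_z("wrist",r["xy"],.1225).round(4),at_z("wrist",r["xy"],.106).round(4))
# handle from w1 pose
K,_,c=cam("wrist"); T=np.eye(4); T[:3,:3]=R.from_euler('xyz',[np.pi,0,1.0269]).as_matrix(); T[:3,3]=[.5771,-.2547,.2801]; M=T@np.array(c["tool_from_camera"])
def f(uv,z):
    d=np.linalg.solve(K,[*uv,1.]); d=M[:3,:3]@[d[0],-d[1],-d[2]]; return (M[:3,3]+d*(z-M[2,3])/d[2])
im=cv2.imread("pics/w1.png")
w=im[170:275,285:345]; cv2.imwrite("pics/w1c.png",cv2.resize(w,None,fx=5.5,fy=5.5,interpolation=cv2.INTER_CUBIC))
a,b=f((316,186),.164),f((313,262),.164); print(a,b,np.linalg.norm(a-b),(a+b)/2,np.arctan2(*(a-b)[1::-1]))
plan([.573,-.251,.28],1.0)
E
```

```text
0.96 [105. 388.] [0.2877 0.4711 0.1225] [0.2698 0.4787 0.106 ]
0.93 [314. 165.] [0.5785 0.3314 0.1225] [0.5771 0.331  0.106 ]
0.42 [316. 379.] [0.3685 0.2613 0.1225] [0.3552 0.2569 0.106 ]
[ 0.5974712  -0.22074823  0.164     ] [ 0.56059919 -0.27681927  0.164     ] 0.06710816883552782 [ 0.57903519 -0.24878375  0.164     ] 0.9891007906935299
t 10.25 pos [0.5266 0.313  0.2552] yaw 0.3144 tilt [0.0008 0.0001] F [-0.4 -0.4 -0.4] open 0.0002 | travel [-2.172  9.178 -0.414] twist -6.55 norm 9.44
```

View pics/w1c.png

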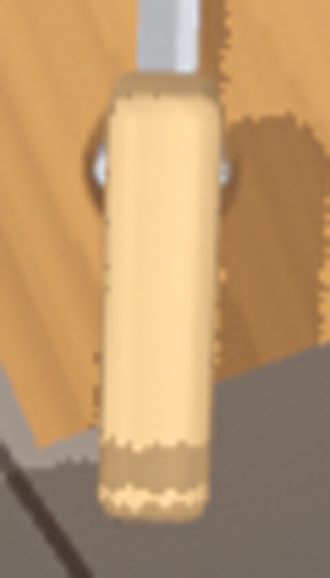

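The crossbar is at (0.579,0.331), so the lever stays up. The enlarged handle runs from row 187 to row 263.6 at columns 314.7 to 312.8, which puts its centre at about (0.5785,-0.2495) with yaw 1.0. I'll move over it.

Call:
carry_out([
  {"jaw": 60, "travel": [-0.22, 0.92, -0.05], "twist": 0},
  {"jaw": 60, "travel": [-0.22, 0.92, -0.05], "twist": 0},
  {"jaw": 60, "travel": [-0.22, 0.92, -0.05], "twist": 0},
  {"jaw": 60, "travel": [-0.22, 0.92, -0.05], "twist": 0},
  {"jaw": 60, "travel": [-0.22, 0.92, -0.05], "twist": 0},
  {"jaw": 60, "travel": [-0.22, 0.92, -0.05], "twist": 0},
  {"jaw": 60, "travel": [-0.22, 0.92, -0.05], "twist": 0},
  {"jaw": 60, "travel": [-0.22, 0.92, -0.05], "twist": 0},
])

```text
time: 11.25
tool_pos: [0.5619, -0.1413, 0.2771]
tool_rot: [-3.139, 0.003, 0.315]
contact_force: [0.7, 0.7, -0.4]
opening: 0.055
```

Call:
carry_out([
  {"jaw": 60, "travel": [-0.22, 0.92, 0], "twist": -1},
  {"jaw": 60, "travel": [0, 0.8, 0], "twist": -1},
  {"jaw": 60, "travel": [0, 0, 0], "twist": -1},
  {"jaw": 60, "travel": [0, 0, 0], "twist": -1},
  {"jaw": 60, "travel": [0, 0, 0], "twist": -1},
  {"jaw": 60, "travel": [0, 0, 0], "twist": -1},
  {"jaw": 60, "travel": [0, 0, 0], "twist": -0.55},
  {"jaw": 60, "travel": [0, 0, 0], "twist": 0},
])

```text
time: 12.25
tool_pos: [0.5862, -0.2397, 0.2771]
tool_rot: [-3.138, 0.0, 1.0]
contact_force: [0.2, 0.5, 0.2]
opening: 0.055
```

```bash
python3 - <<'E'
from h import *
im=robot.read_camera("wrist"); cv2.imwrite("pics/w6.png",im)
print(proj("wrist",[.5785,-.2495,.164]))
for r in robot.regions_of("wrist","paddle_grip"):
    c=max(cv2.findContours(r["pixels"].astype(np.uint8),0,1)[0],key=cv2.contourArea)
    print(round(r["score"],2),np.round(r["xy"]),np.round(cv2.boxPoints(cv2.minAreaRect(c))).tolist(),at_z("wrist",r["xy"],.164).round(4))
plan([.5785,-.2495,.20],1.0)
E
```

```text
[315.06231175 247.23728141]
0.94 [316. 228.] [[302.0, 283.0], [305.0, 165.0], [327.0, 165.0], [324.0, 283.0]] [ 0.5881 -0.2356  0.164 ]
t 12.35 pos [ 0.5864 -0.2397  0.2779] yaw 0.9996 tilt [-0.0021  0.0011] F [-0.1 -0.   0.1] open 0.0553 | travel [-0.208 -0.019  1.299] twist -0.0 norm 1.32
```

Call:
carry_out([
  {"jaw": 60, "travel": [-0.21, -0.02, 0.5], "twist": 0.2},
  {"jaw": 60, "travel": [0, 0, 0.7], "twist": 0},
  {"jaw": 60, "travel": [0, 0, 0.7], "twist": 0},
  {"jaw": 60, "travel": [0, 0, 0.4], "twist": 0},
  {"jaw": 60, "travel": [0, 0, 0.15], "twist": 0},
  {"jaw": 60, "travel": [0, 0, 0], "twist": 0},
])

```text
time: 13.1
tool_pos: [0.5789, -0.2496, 0.1323]
tool_rot: [-3.141, 0.0, 0.98]
contact_force: [0.2, 0.5, 0.3]
opening: 0.0551
```

Call:
carry_out([
  {"jaw": 0, "travel": [0, 0, 0], "twist": 0},
  {"jaw": 0, "travel": [0, 0, 0], "twist": 0},
  {"jaw": 0, "travel": [0, 0, 0], "twist": 0},
  {"jaw": 0, "travel": [0, 0, 0], "twist": 0},
  {"jaw": 0, "travel": [0, 0, 0], "twist": 0},
  {"jaw": 0, "travel": [0, 0, 0], "twist": 0},
], squeeze=40)

```text
time: 13.85
tool_pos: [0.5789, -0.2496, 0.1327]
tool_rot: [3.141, 0.0, 0.98]
contact_force: [-1.0, -0.2, 3.0]
opening: 0.0178
```

Gripped at 17.8 mm. I'll lift straight up and check how the paddle sits in the jaws.

Call:
carry_out([
  {"jaw": 0, "travel": [0, 0, -0.3], "twist": 0},
  {"jaw": 0, "travel": [0, 0, -0.5], "twist": 0},
  {"jaw": 0, "travel": [0, 0, -0.7], "twist": 0},
  {"jaw": 0, "travel": [0, 0, -0.7], "twist": 0},
  {"jaw": 0, "travel": [0, 0, -0.4], "twist": 0},
  {"jaw": 0, "travel": [0, 0, 0], "twist": 0},
  {"jaw": 0, "travel": [0, 0, 0], "twist": 0},
])

```text
time: 14.72
tool_pos: [0.5783, -0.2493, 0.2864]
tool_rot: [-3.138, 0.0, 0.98]
contact_force: [-0.6, 0.5, -3.4]
opening: 0.0173
```

```bash
python3 - <<'E'
from h import *
plan([.5405,-.006,.29],1.057)
im=robot.read_camera("wrist"); cv2.imwrite("pics/w7.png",im)
a=cv2.resize(im[140:300,235:395],(560,560),interpolation=cv2.INTER_CUBIC)
cv2.imwrite("pics/w7c.png",a)
E
```

```text
t 14.72 pos [ 0.5783 -0.2493  0.2864] yaw 0.9801 tilt [-0.0027  0.0015] F [-0.6  0.5 -3.4] open 0.0173 | travel [ 3.017 -2.782 -0.052] twist -0.73 norm 4.1
```

View pics/w7c.png

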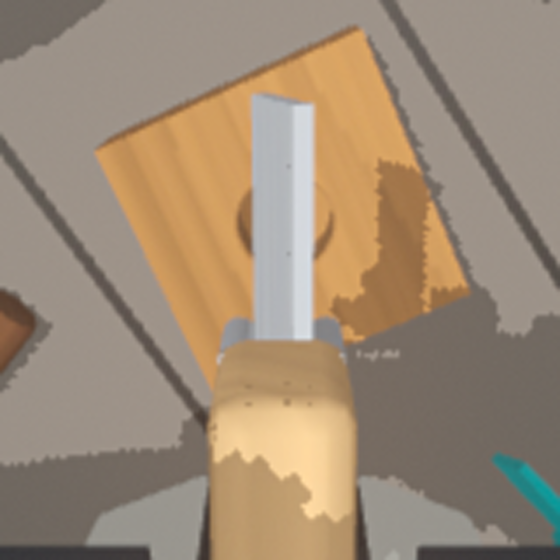

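The paddle hangs straight. The handle's lower end edge is at row 237.1, the blade tip at row 167, and everything is centred at column 315.8.

```bash
python3 - <<'E'
from h import *
c=robot.calibration("wrist"); K=np.array(c["intrinsics"]); M=np.linalg.inv(np.array(c["tool_from_camera"]))
def pr(p):
    q=M@np.append(p,1); q=K@[q[0],-q[1],-q[2]]; return (q[:2]/q[2]).round(1)
for e in (-.004,-.002,0,.002,.004):
    print(e,"hbot",pr([e+.035,0,-.0013]),"htop",pr([e+.035,0,-.0313]),"blade lo",pr([e+.06,0,.0847]),"blade up",pr([e+.06,0,.0587]),"spline y-",pr([e,-.0145,.1]),pr([e,.0145,.1]))
E
```

```text
-0.004 hbot [316.8 239.9] htop [317.1 262.3] blade lo [316.4 170.3] blade up [316.5 174.5] spline y- [298.4 242.9] [333.9 242.9]
-0.002 hbot [316.8 236. ] htop [317.1 257.7] blade lo [316.4 167.4] blade up [316.5 171.4] spline y- [298.4 240.6] [334.  240.6]
0 hbot [316.8 232.1] htop [317.1 253.1] blade lo [316.4 164.6] blade up [316.5 168.2] spline y- [298.3 238.2] [334.  238.2]
0.002 hbot [316.8 228.2] htop [317.1 248.4] blade lo [316.4 161.7] blade up [316.5 165. ] spline y- [298.3 235.9] [334.1 235.9]
0.004 hbot [316.8 224.3] htop [317.2 243.7] blade lo [316.4 158.9] blade up [316.5 161.8] spline y- [298.3 233.5] [334.1 233.5]
```

Call:
carry_out([
  {"jaw": 0, "travel": [0.4, -0.36, 0], "twist": 0},
  {"jaw": 0, "travel": [0.6, -0.55, 0], "twist": 0},
  {"jaw": 0, "travel": [0.6, -0.55, 0], "twist": 0},
  {"jaw": 0, "travel": [0.6, -0.55, 0], "twist": 0},
  {"jaw": 0, "travel": [0.5, -0.46, 0], "twist": 0},
  {"jaw": 0, "travel": [0.34, -0.31, 0], "twist": 0},
  {"jaw": 0, "travel": [0, 0, 0], "twist": -0.73},
  {"jaw": 0, "travel": [0, 0, 0], "twist": 0},
])

```text
time: 15.78
tool_pos: [0.5414, -0.0048, 0.2872]
tool_rot: [-3.139, 0.001, 1.057]
contact_force: [0.5, -1.0, -2.6]
opening: 0.0179
```

```bash
python3 -c "
from h import *
plan([.5412,-.0045,.21],1.057)"
```

```text
t 15.78 pos [ 0.5414 -0.0048  0.2872] yaw 1.0568 tilt [-0.0023  0.0002] F [ 0.5 -1.  -2.6] open 0.0179 | travel [ 0.004 -0.002  1.286] twist -0.0 norm 1.29
```

Call:
carry_out([
  {"jaw": 0, "travel": [0, 0, 0.5], "twist": 0},
  {"jaw": 0, "travel": [0, 0, 0.5], "twist": 0},
  {"jaw": 0, "travel": [0, 0, 0.25], "twist": 0},
  {"jaw": 0, "travel": [0, 0, 0.08], "twist": 0},
  {"jaw": 0, "travel": [0, 0, 0.05], "twist": 0},
  {"jaw": 0, "travel": [0, 0, 0.05], "twist": 0},
  {"jaw": 0, "travel": [0, 0, 0], "twist": 0},
], squeeze=50)

```text
time: 16.65
tool_pos: [0.542, -0.0052, 0.203]
tool_rot: [3.141, -0.0, 1.057]
contact_force: [1.4, 0.1, -1.7]
opening: 0.0179
```

Call:
carry_out([
  {"jaw": 0, "travel": [0, 0, 0.04], "twist": 0},
  {"jaw": 0, "travel": [0, 0, 0.04], "twist": 0},
  {"jaw": 0, "travel": [0, 0, 0], "twist": 0},
])

```text
time: 17.02
tool_pos: [0.5417, -0.0052, 0.1976]
tool_rot: [-3.141, 0.0, 1.057]
contact_force: [-0.5, 0.3, -3.3]
opening: 0.0179
```

The foot is already about 6 mm into the slot with no resistance, so I'll continue.

Call:
carry_out([
  {"jaw": 0, "travel": [0, 0, 0.05], "twist": 0},
  {"jaw": 0, "travel": [0, 0, 0.05], "twist": 0},
  {"jaw": 0, "travel": [0, 0, 0.05], "twist": 0},
  {"jaw": 0, "travel": [0, 0, 0], "twist": 0},
])

```text
time: 17.52
tool_pos: [0.542, -0.0052, 0.189]
tool_rot: [3.141, -0.0, 1.057]
contact_force: [-1.1, 0.2, 0.4]
opening: 0.0177
```

Call:
carry_out([
  {"jaw": 0, "travel": [0, 0, 0.06], "twist": 0},
  {"jaw": 0, "travel": [0, 0, 0.05], "twist": 0},
  {"jaw": 0, "travel": [0, 0, 0.04], "twist": 0},
  {"jaw": 0, "travel": [0, 0, 0.03], "twist": 0},
  {"jaw": 0, "travel": [0, 0, 0], "twist": 0},
  {"jaw": 0, "travel": [0, 0, 0], "twist": 0},
])

```text
time: 18.27
tool_pos: [0.542, -0.0052, 0.1782]
tool_rot: [3.141, -0.0, 1.057]
contact_force: [-1.2, 0.2, 5.5]
opening: 0.0177
```

Call:
carry_out([
  {"jaw": 0, "travel": [0, 0, 0.03], "twist": 0},
  {"jaw": 0, "travel": [0, 0, 0.02], "twist": 0},
  {"jaw": 0, "travel": [0, 0, 0], "twist": 0},
  {"jaw": 0, "travel": [0, 0, 0], "twist": 0},
])

```text
time: 18.77
tool_pos: [0.5424, -0.0051, 0.1775]
tool_rot: [3.139, -0.001, 1.057]
contact_force: [-4.8, 1.8, 19.7]
opening: 0.0179
```

```bash
python3 - <<'E'
from h import *
plan([.5412,-.0045,.1777],1.057)
im=robot.read_camera("wrist"); t=robot.read_camera("top"); s=robot.read_camera("side")
for n in ("top","side"):
    for r in robot.regions_of(n,"lever_tip"): print(n,round(r["score"],2),np.round(r["xy"]),at_z(n,r["xy"],.1215).round(3))
a=cv2.resize(im[120:300,225:405],(400,400),interpolation=cv2.INTER_CUBIC); b=cv2.resize(s[150:360,150:360],(400,400))
cv2.imwrite("pics/f.png",np.hstack([a,b]))
E
```

```text
t 18.77 pos [ 0.5424 -0.0051  0.1775] yaw 1.0567 tilt [ 0.003  -0.0003] F [-4.8  1.8 19.7] open 0.0179 | travel [-0.001 -0.023 -0.003] twist -0.0 norm 0.02
top 0.72 [119. 338.] [0.284 0.47  0.121]
side 0.8 [283. 468.] [0.278 0.47  0.122]
side 0.67 [198. 324.] [0.569 0.337 0.122]
```

View pics/f.png

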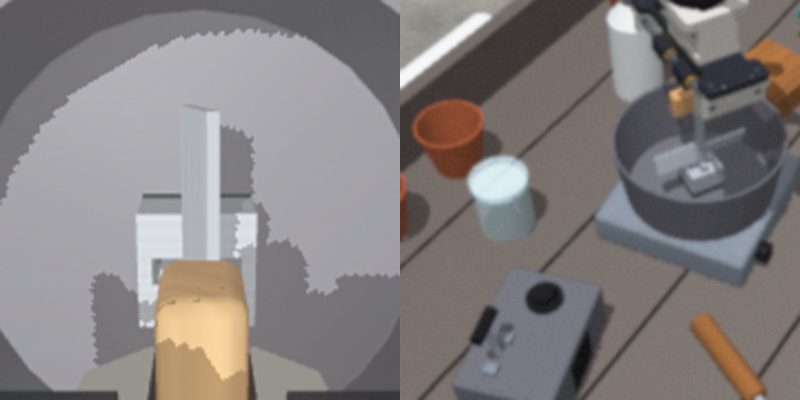

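The stem has bottomed: the force jumped to about 22 N at the predicted height. The blades sit just above the hub, and the lever's pixel (198,324) matches its starting (199,323). Handing in.

```bash
python3 -c "
from h import *
print(robot.hand_in()); plan([.5412,-.0045,.1777],1.057)"
```

```text
the job is handed in; nothing more can be done
None
the job is handed in; nothing more can be done
```

The paddle is fully home in the hub and the arm is still holding it pressed down, ready for your pin. I handed the job in at about 19 s; no verdict is reported.

- **Switch box:** I pressed the grey box's test button and the wrist image showed the lever dropped. I then pushed the lever back up and it stayed. In the last side image its crossbar was within a pixel of where it started, at (198,324) against (199,323). The top camera no longer showed this lever, so the final check rests on the side view alone.
- **Paddle:** I took the wooden-handled paddle out of its block and turned it about 4° to match the slots. It went in without resistance and pressed the spring pin down. At a tool height of 0.1775 m, where I expected it to be home, the force rose to about 22 N, which means the stem is on the slot floor. The grip is set to 50 N, with the handle reading 17.9 mm between the fingers.
- **Disagreement:** The cameras differed by up to about 13 mm on the button's position and 15 mm on the hub's. I relied on the wrist camera, and the clean insertion bore that out.
- **Other things on the bench:** I never deliberately touched anything else or the look-alikes. I did not measure the other things' positions again at the end.

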